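Fit the T-key on a nipping press and nip the book

TASK

A freshly pasted collage book lies in the small nipping press, whose T-key stands on the desk. Put the key on the square end of the press's screw, pressing only lightly while you turn it until it drops fully home, never forcing it; then turn it clockwise until the platen bears firmly on the book without crushing it. Let go, leave the key standing on the screw, and leave the glue stick, the marker and the roll of tape where they are.

Things in the scene. Friction and masses are not known exactly. Their poses are not given: they have to be found in the camera images.
- press: Nipping press, fixed. Grey iron base plate 220 (x) by 280 (y) by 20 mm; steel columns 22 mm thick at y = -112 and +112 mm with nuts up to 158 mm high; across them, along y, a bridge 50 mm wide, top 145 mm above the desk, with a round bush 54 mm across up to 155 mm in its middle. Origin: centre of the base's underside, on the screw's axis; z up.
- screw_end (a point): Centre of the top face of the screw's end, 192 mm above the desk, on the screw's upright axis. Top down: a turned tip widening from 9 to 14 mm over 4 mm, then the steel square, 14 mm across flats and 28 mm tall, standing on the collar. Axes here are the press's: the angle of the square itself is not reported and may be anything.
- screw_collar (a point): Centre of the top of the screw's collar (30 mm across), at the foot of the square, 160 mm above the desk; axes as the press's. The screw is stiff: about 0.2 N m to turn while the platen is free. Clockwise from above lowers the platen, 28 mm a full turn (4.5 mm a radian). The screw does not rise or sink, and stays where it is left.
- platen: The press's moving plate, grey iron, 190 by 165 by 16 mm, under the bridge. Origin: centre of its underside, z up. At the start it hangs 3 to 10.5 mm above the book (0.7 to 2.3 rad of the screw).
- book: The hardback book lying in the press, 204 by 150 by 30 mm thick, puffed up by its pasted pages: its upper board gives about 1 mm for every 80 N. Origin: centre of its underside, which lies on the base plate. A firm nip is some 50 N (a turning moment of about 0.2 N m over that of the free screw); twice that would crush it.
- tkey: T-key, dark steel, 78 mm tall, 0.3 to 0.5 kg, standing on the mouth of its socket. Origin: centre of the mouth (underside); z up, x along the crossbar. Socket 36 mm across, 40 mm tall; square hole 15.4 mm across flats, 34 mm deep, mouth lightly chamfered, flats parallel to x and y. Enters the screw's square within 5 to 10 degrees, in any of 4 positions; fully home, the mouth rests on the collar.
- tkey_bar (a point): Centre of the T-key's crossbar, 69 mm above the mouth, axes as the key's. Bar 120 mm long (x), 18 mm wide (y), 18 mm tall, flat-sided, on a shank 14 mm thick and 20 mm tall above the socket: grip it in the middle, across its width, from above. When the key sits on the screw's tip out of step, it is about 65 mm above screw_end.
- gluestick: Glue stick standing on the desk near the T-key, 29 mm across, 100 mm tall. Origin: centre of its underside. To be left alone.
- marker: Marker pen lying near the T-key, 130 mm long (x), 16 mm thick. Origin: under its middle. To be left alone.
- tape: Roll of tape lying flat beside the press, 94 mm across, 24 mm tall. Origin: centre of its underside. To be left alone.
Not all that is in view belongs to the job. Several things have the shape of the tkey; the one meant has the colours described above.

How it is judged (in metres and radians):
On the way:
1. the T-key is fully home on the screw's square end, the platen still off the book (horizontal distance between tkey and screw_end below 0.003 m and z of tkey in the frame of screw_end below -0.028 m and angle between tkey's own z axis and vertical below 0.08 rad and contact force between platen and book below 5 N), for 0.1 s.
At the end, for the whole second after the job is handed in: The T-key is at rest on the screw's square end, upright and fully home (mouth within 4 mm of the collar), and the platen presses on the book with more than 25 N and goes on doing so once the key is released (horizontal distance between tkey and screw_end below 0.003 m and z of tkey in the frame of screw_end below -0.028 m and angle between tkey's own z axis and vertical below 0.08 rad and contact force between platen and book above 25 N and linear speed of tkey below 0.02 m/s); the robot touches nothing.
It fails at once if the T-key is forced: it presses on the press with more than 35 N before it has entered on the square (contact force between tkey and press above 35 N and z of tkey in the frame of screw_end above -0.007 m).
It fails at once if the book is crushed: the platen presses on it with more than 120 N (contact force between platen and book above 120 N).
It fails at once if the glue stick, the marker or the roll of tape is shifted by more than 40 mm (distance of any of gluestick, marker, tape from where it was at the start of the episode above 0.04 m).
It also fails if it takes over 72 s, if anything falls off the work surface, if the arm or the gripper's body presses on something with over 40 N, if the wrist force passes 120 N, or if a joint passes its speed limit or range.

ROBOT

A 6-joint arm with a two-finger parallel gripper is mounted at the origin on the work surface. World frame = base frame: x ahead of the robot, y to its left, z up, the work surface at z = 0. Lengths are in m, angles in degrees, forces in N, time in s.
With the tool pointing down it reaches from about 0.35 to 0.975 m from the base axis. Payload 4.9 kg.
Tool frame: the origin (TCP) lies on the mounting face of the last link; the fingertips stand 173 mm ahead of it and the grasp point (between the pads) lies 155 mm ahead of it; z points along the fingers, y is the line along which they close (so a half turn about z gives the same grasp; the last joint's range is limited). The gripper opens to 85 mm and grips with 20 to 120 N. Pads are 22 mm wide; open, the fingers measure 114 mm over their backs; the gripper's body (76 mm by 85 mm) begins 54 mm behind the grasp point. The pads swing forward as they close: fully open they stand 13 mm farther back than shut.
Start: joints at [-80.959, 3.019, 92.412, -0, 84.569, -6.818], TCP at [0.171, -0.601, 0.405] pointing down, gripper open.
Joint ranges: [-172.51, 172.51], [-57.92, 126.97], [3.15, 148.05], [-58.71, 238.71], [5.1, 150.11], [-179.66, 179.66]. Speed limits (degrees/s): [147.25, 147.25, 180, 180, 180, 180].

INTERFACE

Orientations are given as a 3x3 rotation matrix whose columns are the frame's x, y, z axes.
In Python, from workcell import status, get_image, order gives the robot as it stands. The module is installed in compiled form; this text tells all that it offers.
- The arm moves only by the tool servo_tool, never from a script. Its argument "plan" is a list of rows, each a list of 2 entries, a list of its own where there are three numbers: the shift along the tool's x, y, z normalised to -1 to 1, where 1 is 30 mm, then the turn, a rotation vector about the tool's x, y, z normalised to -1 to 1, where 1 is 6 degrees. In form: [[[dx, dy, dz], [rx, ry, rz]], ...]. A call has 1 to 20 rows; each row shifts and turns the commanded pose from where the row before left it, along the tool's axes as they then stand; what a row does not reach is not made up. A row lasts 1/10 s, in which the tool goes at most 50 mm and 8.59 degrees, less where a joint would pass 70% of its speed; a pose out of reach is approached as far as the arm can. A call with a number of a shift or a turn outside -1 to 1 is refused whole. A call with a gripper value outside its range is refused whole. "jaw" is the opening, from -1 (shut) to 1 (fully open), set as the call begins (left out, the last holds). The fingers move at their own pace and stop on an object; "force" is the grip in N (left out, the last holds). Time passes only in rows, so rows that do not move let the fingers close. It gives the time, the measured TCP pose, the force, the opening and the grip force at its end, in the units of the state.
- status.observe(): the state, without advancing time (a new reading comes with each control period).
- get_image(name): name is "side" or "top" or "wrist"; returns a dict with "img" (420x560x3 uint8, red, green, blue), "camera_matrix" (3x3 intrinsics, pixels), "k1" (the pictures are not rectified: a ray, as slopes to the right and down, at radius r is drawn at 1 + k1 r^2 times it, then the intrinsics apply), "rvec" (rotation vector, rad) and "tvec" (3), from world to camera coordinates, as OpenCV has them; the wrist camera has in their place "T_tool_cam" (4x4, takes a point from camera to tool coordinates, whose origin is the TCP and whose axes are the flange's). Camera axes: x right, y down, z forward; pixel columns grow to the right and rows downward; lengths in m; the calibration is good to about 2 mm. A picture is of the moment at which its call begins: read the wrist's pose just before it. There is no depth.
- order.sign_off(): hands the job in; it is judged then, once.
The state is a dict: "time_s": time; "joint_positions": joint angles; "qvel": joint speeds; "joint_efforts": joint torques, N m; "eef_pos": TCP position; "orientation": TCP orientation; "force": force on the tool from outside, world axes, zero at the start; "wrist_torque": the same for the moment, N m; "opening": finger opening in m; "gripper_force": force on a finger pad.
Only numpy, scipy, OpenCV 4.12 (cv2) and the standard library are available. Lean on these libraries where they do the work, as an engineer would, in place of code of your own. Each camera call takes 0.05 s, during which the arm holds its last target. There are 200 camera calls.

## Working session

There is one attempt and no reset: what is moved stays moved. The work goes in short steps, Python scripts to look and compute and a tool call to move; the robot and the scene stay as the last step left them, time stands still between calls to the robot, and variables do not carry over. Pictures are saved under pics/ and viewed, at most 10 in all, crops included, and the job is handed in when it is done.

Besides the shell and the picture viewer there is one more tool, called after "Emit:" in YAML: its name, and indented under it one key for each argument. servo_tool: Moves the arm, as the interface text tells. Its arguments: {"type":"object","properties":{"plan":{"type":"array"},"jaw":{"type":"number"},"force":{"type":"number"}},"required":["plan"]}

```bash
mkdir -p pics; cat > h.py <<'E'
import numpy as np, cv2, pickle
from workcell import status,get_image,order
def shot(name):
    s=status.observe(); d=get_image(name); d['s']=s
    if name=='wrist':
        T=np.eye(4);T[:3,:3]=np.array(s['orientation']);T[:3,3]=s['eef_pos'];M=T@np.array(d['T_tool_cam'])
        d['R']=M[:3,:3];d['C']=M[:3,3]
    else:
        R=cv2.Rodrigues(np.array(d['rvec'],float))[0];d['R']=R.T;d['C']=-R.T@np.array(d['tvec']).ravel()
    return d
def save(d,fn,crop=None,k=1):
    im=cv2.cvtColor(d['img'],cv2.COLOR_RGB2BGR)
    if crop: x0,y0,x1,y1=crop; im=im[y0:y1,x0:x1]
    if k!=1: im=cv2.resize(im,None,fx=k,fy=k,interpolation=cv2.INTER_CUBIC)
    cv2.imwrite('pics/'+fn,im)
def ray(d,uv):
    K=np.array(d['camera_matrix']);k=d['k1']
    p=cv2.undistortPoints(np.array(uv,float).reshape(-1,1,2),K,np.array([k,0,0,0.])).reshape(-1,2)
    r=np.c_[p,np.ones(len(p))]@d['R'].T
    return r/np.linalg.norm(r,axis=1)[:,None]
def plane(d,uv,z):
    r=ray(d,uv);return d['C']+r*((z-d['C'][2])/r[:,2])[:,None]
def proj(d,X):
    K=np.array(d['camera_matrix']);q=(np.atleast_2d(X)-d['C'])@d['R'];q=q[:,:2]/q[:,2:]
    q=q*(1+d['k1']*(q**2).sum(1))[:,None];return q@K[:2,:2].T+K[:2,2]
E
python3 - <<'E'
from h import *
ims=[]
for n in('top','side','wrist'):
    d=shot(n);pickle.dump(d,open(n+'.pkl','wb'));save(d,n+'.png');print(n,d['C'].round(3),d['R'].round(2).tolist(),d['k1'])
print(status.observe())
E
```

```text
top [0.158 0.03  1.524] [[-0.01, -0.98, 0.22], [-1.0, 0.01, -0.0], [0.0, -0.22, -0.98]] -0.12473351183191382
side [0.631 0.931 0.779] [[-0.98, 0.08, -0.15], [0.17, 0.56, -0.81], [0.02, -0.82, -0.57]] -0.06594429390647487
wrist [ 0.247 -0.579  0.373] [[0.27, -0.91, -0.3], [-0.96, -0.26, -0.08], [-0.0, 0.31, -0.95]] -0.07342342720616908
{'time_s': 0.15, 'joint_positions': array([-8.09573101e+01,  3.04668389e+00,  9.24731827e+01,  8.17459094e-04,
        8.45689079e+01, -6.81774945e+00]), 'qvel': array([ 0.00958447, -0.09689707, -0.28568359, -0.12058566, -0.0500237 ,
        0.03308429]), 'joint_efforts': array([ 4.12768022e-04, -3.94239306e+01, -3.70721412e+01, -1.21751195e-04,
        4.64211669e-03, -1.09472307e-05]), 'eef_pos': array([ 0.17078226, -0.60099249,  0.40377438]), 'orientation': array([[ 9.61930634e-01,  2.73293620e-01, -2.29494039e-04],
       [ 2.73293645e-01, -9.61929434e-01,  1.53238261e-03],
       [ 1.98033321e-04, -1.53676504e-03, -9.99998800e-01]]), 'force': array([ 0.48932623,  0.21199545, -1.00534025]), 'wrist_torque': array([-0.00056905,  0.04179291, -0.01299776]), 'gripper_force': 0.0, 'opening': 0.08524603149816627}
```

View pics/top.png

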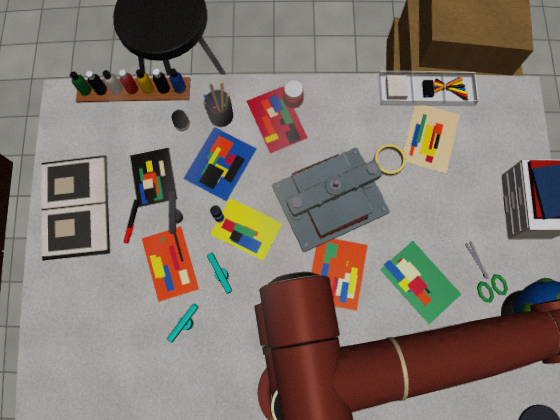

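View pics/side.png

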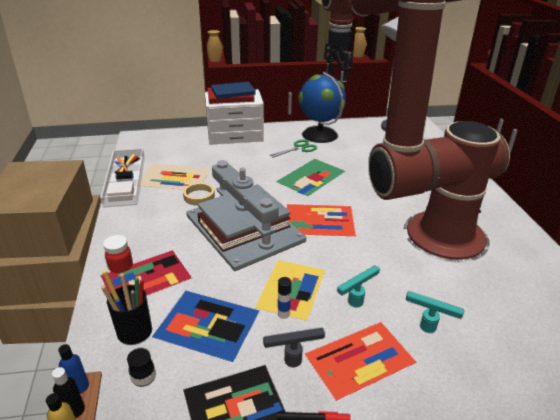

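The top view shows three T-keys: teal (219,273), teal (183,323) and a dark one at (175,225). The dark one fits "dark steel". The glue stick is at (218,214), the marker at (132,220), the tape at (390,160) and the screw tip near (335,184). I'll confirm the key in a crop.

```bash
python3 - <<'E'
from h import *
t=pickle.load(open('top.pkl','rb'));s=pickle.load(open('side.pkl','rb'))
a=cv2.resize(t['img'][170:280,110:250],None,fx=2.8,fy=2.8,interpolation=cv2.INTER_CUBIC)
a2=cv2.resize(t['img'][140:250,268:400],None,fx=2.8,fy=2.8,interpolation=cv2.INTER_CUBIC)
b=cv2.resize(s['img'][310:380,250:340],None,fx=4.0,fy=4.0,interpolation=cv2.INTER_CUBIC)
b2=cv2.resize(s['img'][155:230,200:300],None,fx=3.6,fy=3.6,interpolation=cv2.INTER_CUBIC)
W=np.zeros((600,780,3),np.uint8)
for im,x,y in((a,0,0),(a2,400,0),(b,0,310),(b2,400,310)):
    h,w=im.shape[:2];h=min(h,600-y);w=min(w,780-x);W[y:y+h,x:x+w]=im[:h,:w]
cv2.imwrite('pics/crop.png',W[...,::-1])
E
```

```text
(no output)
```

View pics/crop.png

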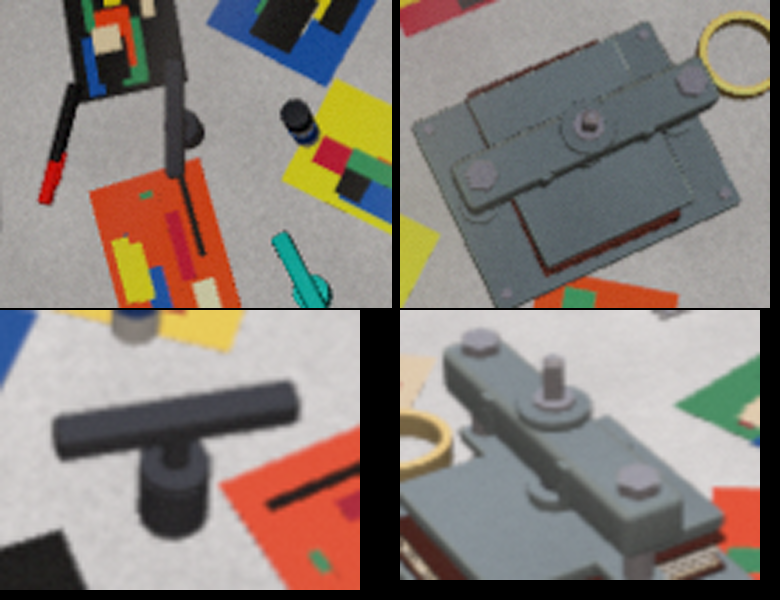

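The crop confirms the dark key: its bar runs (172,192)–(172.5,233.5) in top and (264.5,342)–(324,334) in side. The screw tip is at (336,182) in top and (242.5,169) in side.

```bash
python3 - <<'E'
from h import *
t=pickle.load(open('top.pkl','rb'));s=pickle.load(open('side.pkl','rb'));w=pickle.load(open('wrist.pkl','rb'))
def tri(u,v):
    A=[];b=[]
    for d,p in((t,u),(s,v)):
        r=ray(d,[p])[0];P=np.eye(3)-np.outer(r,r);A.append(P);b.append(P@d['C'])
    return np.linalg.lstsq(np.vstack(A),np.hstack(b),rcond=None)[0]
a=plane(t,[(172,192),(172.6,233.5)],.078);print('bar top',a,a.mean(0),np.linalg.norm(a[0]-a[1]))
a=plane(s,[(264.5,342),(324,334)],.069);print('bar side',a,a.mean(0),np.linalg.norm(a[0]-a[1]))
print('bar tri',tri((172.3,212.8),(294,338)))
print('screw',plane(t,[(335.9,182.1)],.192),plane(s,[(242.5,168.9)],.192),tri((335.9,182.1),(242.5,168.9)))
n=plane(t,[((692-400)/2.8+268,82/2.8+140),((481-400)/2.8+268,176/2.8+140)],.158);print('nuts',n,n.mean(0))
print('glue',plane(t,[(110+297/2.8,170+110/2.8)],.1),'marker',plane(t,[(110+72/2.8,170+88/2.8),(110+45/2.8,170+200/2.8)],.01))
E
```

```text
bar top [[0.55094699 0.34456546 0.078     ]
 [0.4322414  0.3383202  0.078     ]] [0.49159419 0.34144283 0.078     ] 0.11886976410984831
bar side [[0.55161056 0.34625058 0.069     ]
 [0.43567049 0.34505714 0.069     ]] [0.49364053 0.34565386 0.069     ] 0.11594621758401286
bar tri [0.4939083  0.34368213 0.06658046]
screw [[ 0.5428206  -0.10491902  0.192     ]] [[ 0.54393175 -0.09918652  0.192     ]] [ 0.54360122 -0.10520704  0.18865001]
nuts [[ 0.58776977 -0.20718076  0.158     ]
 [ 0.49664181 -0.00408441  0.158     ]] [ 0.54220579 -0.10563258  0.158     ]
glue [[0.4947382  0.21604788 0.1       ]] marker [[0.54186496 0.46648323 0.01      ]
 [0.42254828 0.48875669 0.01      ]]
```

Emit:
servo_tool:
  plan:
    - [[0.4, -0.3, 0], [0, 0, 0]]
    - [[0.8, -0.6, 0], [0, 0, 0]]
    - [[0.85, -0.65, 0], [0, 0, 0]]
    - [[0.85, -0.65, 0], [0, 0, 0]]
    - [[0.85, -0.65, 0], [0, 0, 0]]
    - [[0.85, -0.65, 0], [0, 0, 0]]
    - [[0.85, -0.65, 0], [0, 0, 0]]
    - [[0.85, -0.65, 0], [0, 0, 0]]
    - [[0.85, -0.65, 0], [0, 0, 0]]
    - [[0.85, -0.65, 0], [0, 0, 0]]
    - [[0.85, -0.65, 0], [0, 0, 0]]
    - [[0.85, -0.65, 0], [0, 0, 0]]
    - [[0.85, -0.65, 0], [0, 0, 0]]
    - [[0.85, -0.65, 0], [0, 0, 0]]
    - [[0.85, -0.65, 0], [0, 0, 0]]
    - [[0.85, -0.65, 0], [0, 0, 0]]
    - [[0.85, -0.65, 0], [0, 0, 0]]
    - [[0.85, -0.65, 0], [0, 0, 0]]
    - [[0.85, -0.65, 0], [0, 0, 0]]
    - [[0.8, -0.6, 0], [0, 0, 0]]
  jaw: 1
  force: 100

```text
time_s: 2.15
eef_pos: [0.5429, -0.1019, 0.4046]
orientation: [[0.962, 0.274, -0.0], [0.274, -0.962, 0.0], [0.0, -0.0, -1.0]]
force: [0.7, -0.1, 0.9]
opening: 0.0854
gripper_force: 0.0
```

Emit:
servo_tool:
  plan:
    - [[0.4, -0.1, 0], [0, 0, 0]]
    - [[0, 0, 0], [0, 0, 0]]
    - [[0, 0, 0], [0, 0, 0]]

```text
time_s: 2.45
eef_pos: [0.553, -0.0982, 0.4045]
orientation: [[0.962, 0.273, -0.001], [0.273, -0.962, -0.0], [-0.001, 0.0, -1.0]]
force: [0.5, 0.1, 0.4]
opening: 0.0851
gripper_force: 0.0
```

```bash
python3 - <<'E'
from h import *
d=shot('wrist');pickle.dump(d,open('w1.pkl','wb'));print(d['s']['eef_pos'],d['s']['joint_positions'].round(1))
p=proj(d,[.543,-.105,.192])[0];print(p,d['camera_matrix'])
x,y=(p-70).astype(int).clip(0);save(d,'w1.png',(x,y,x+140,y+140),4.2)
print(x,y)
E
```

```text
[ 0.55299183 -0.09819455  0.40448707] [-17.7  -5.6 100.9  -0.   84.7  56.5]
[287.99502623 264.5904497 ] [[363.9080245    0.         280.1436257 ]
 [  0.         363.9080245  210.93038114]
 [  0.           0.           1.        ]]
217 194
```

View pics/w1.png

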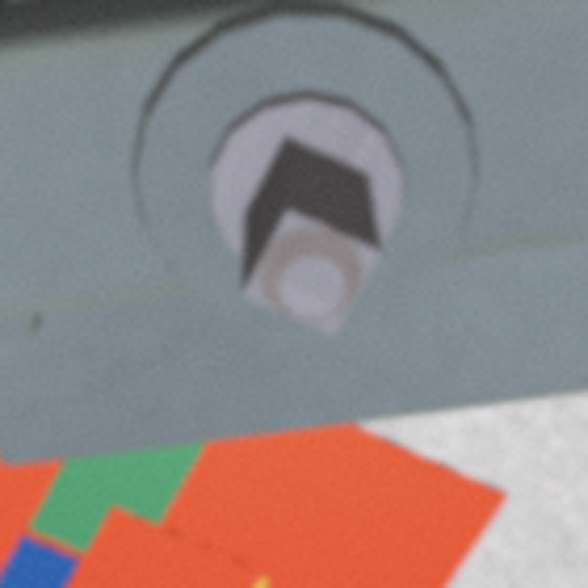

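The crop shows the square clearly: corners at crop (290,210), (378,248), (337,333), (243,290), tip centre (313,286), collar circle x 211–403 with its top at 92.

```bash
python3 - <<'E'
from h import *
d=pickle.load(open('w1.pkl','rb'));f=lambda L:np.array(L)/4.2+[217,194]-0.4
c=plane(d,f([(290,210),(378,248),(337,333),(243,290)]),.188)
print('sq',c.round(4),c.mean(0))
e=np.roll(c,-1,0)-c;print(np.linalg.norm(e,axis=1),np.degrees(np.arctan2(e[:,1],e[:,0]))%90)
print('tip',plane(d,f([(313,286)]),.192)); q=plane(d,f([(211,187),(403,187),(307,92)]),.160);print('collar',q,(q[0]+q[1])/2)
E
```

```text
sq [[ 0.5531 -0.1008  0.188 ]
 [ 0.551  -0.1136  0.188 ]
 [ 0.5375 -0.112   0.188 ]
 [ 0.5402 -0.098   0.188 ]] [ 0.54543768 -0.10606525  0.188     ]
[0.01293365 0.01366256 0.01424746 0.0132086 ] [80.79685216 83.28898437 78.94562015 77.70560447]
tip [[ 0.54516639 -0.10616001  0.192     ]]
collar [[ 0.54199437 -0.09205407  0.16      ]
 [ 0.54990615 -0.11988392  0.16      ]
 [ 0.56046143 -0.10169634  0.16      ]] [ 0.54595026 -0.10596899  0.16      ]
```

Emit:
servo_tool:
  plan:
    - [[0.1, -0.5, 0], [0, 0, 0]]
    - [[0.15, -0.9, 0], [0, 0, -0.5]]
    - [[0.13, -0.95, 0], [0, 0, 0]]
    - [[0.13, -0.95, 0], [0, 0, 0]]
    - [[0.13, -0.95, 0], [0, 0, 0]]
    - [[0.13, -0.95, 0], [0, 0, 0]]
    - [[0.13, -0.95, 0], [0, 0, 0]]
    - [[0.13, -0.95, 0], [0, 0, 0]]
    - [[0.13, -0.95, 0], [0, 0, 0]]
    - [[0.13, -0.95, 0], [0, 0, 0]]
    - [[0.13, -0.95, 0], [0, 0, 0]]
    - [[0.13, -0.95, 0], [0, 0, 0]]
    - [[0.13, -0.95, 0], [0, 0, 0]]
    - [[0.13, -0.95, 0], [0, 0, 0]]
    - [[0.13, -0.95, 0], [0, 0, 0]]
    - [[0.13, -0.95, 0], [0, 0, 0]]
    - [[0, 0, 0], [0, 0, -1]]
    - [[0, 0, 0], [0, 0, -1]]
    - [[0, 0, 0], [0, 0, -1]]
    - [[0, 0, 0], [0, 0, -1]]

```text
time_s: 4.5
eef_pos: [0.4712, 0.3395, 0.4048]
orientation: [[0.731, 0.683, -0.0], [0.683, -0.731, 0.0], [-0.0, -0.0, -1.0]]
force: [-0.4, -0.7, -0.6]
opening: 0.0853
gripper_force: 0.0
```

Emit:
servo_tool:
  plan:
    - [[0, 0, 0], [0, 0, -1]]
    - [[0, 0, 0], [0, 0, -1]]
    - [[0, 0, 0], [0, 0, -1]]
    - [[0, 0, 0], [0, 0, -1]]
    - [[0, 0, 0], [0, 0, -1]]
    - [[0, 0, 0], [0, 0, -1]]
    - [[0, 0, 0], [0, 0, -1]]
    - [[0, 0, 0], [0, 0, -1]]
    - [[0, 0, 0], [0, 0, -1]]
    - [[0, 0, 0], [0, 0, -1]]
    - [[0, 0, 0], [0, 0, -1]]
    - [[0, 0, 0], [0, 0, -1]]
    - [[0, 0, 0], [0, 0, -1]]
    - [[0, 0, 0], [0, 0, -1]]
    - [[0, 0, 0], [0, 0, -1]]
    - [[0, 0, 0], [0, 0, -1]]
    - [[0, 0, 0], [0, 0, -1]]
    - [[0, 0, 0], [0, 0, -1]]
    - [[0, 0, 0], [0, 0, -1]]
    - [[0, 0, 0], [0, 0, -1]]

```text
time_s: 6.5
eef_pos: [0.4713, 0.3394, 0.4048]
orientation: [[-0.957, 0.292, -0.0], [0.292, 0.957, 0.0], [0.0, 0.0, -1.0]]
force: [0.4, -0.4, -1.0]
opening: 0.0853
gripper_force: 0.0
```

Emit:
servo_tool:
  plan:
    - [[0, 0, 0], [0, 0, -1]]
    - [[0, 0, 0], [0, 0, -1]]
    - [[0, 0, 0], [0, 0, -1]]
    - [[0, 0, 0], [0, 0, 0]]
    - [[0, 0, 0], [0, 0, 0]]

```text
time_s: 7.0
eef_pos: [0.4715, 0.3395, 0.4048]
orientation: [[-1.0, -0.012, -0.0], [-0.012, 1.0, 0.0], [0.0, 0.0, -1.0]]
force: [0.5, -0.4, 0.0]
opening: 0.0855
gripper_force: 0.0
```

```bash
python3 - <<'E'
from h import *
d=shot('wrist');pickle.dump(d,open('w2.pkl','wb'));print(d['s']['eef_pos'],d['s']['orientation'].round(3),d['s']['joint_positions'].round(1))
print(proj(d,[.493,.343,.078])[0]);save(d,'w2.png')
E
```

```text
[0.47147875 0.33948537 0.40483511] [[-1.    -0.012 -0.   ]
 [-0.012  1.     0.   ]
 [ 0.     0.    -1.   ]] [ 28.4  -2.9  98.4   0.   84.6 -62.3]
[283.34914769 216.72599127]
```

View pics/w2.png

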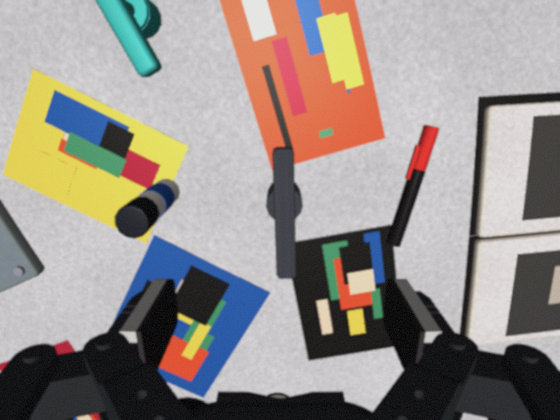

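The wrist view shows the dark key's bar running from (283.5,149) to (286.5,277). The glue stick (145,205) and marker (413,185) are clear of the finger paths.

```bash
python3 - <<'E'
from h import *
d=pickle.load(open('w2.pkl','rb'))
a=plane(d,[(283.5,149),(286.5,277)],.078);e=a[1]-a[0];c=a.mean(0)
print(a,c,np.linalg.norm(e),np.degrees(np.arctan2(e[1],e[0])))
R=d['s']['orientation'];print('tool delta',R.T@(c-d['s']['eef_pos']), 'yaw',np.degrees(np.arctan2(R[1,0],R[0,0])))
E
```

```text
[[0.43486295 0.34220306 0.078     ]
 [0.5510999  0.34680441 0.078     ]] [0.49298143 0.34450374 0.078     ] 0.11632798862349782 2.2669232845270737
tool delta [-0.02157271  0.00470061  0.32683522] yaw -179.29314711114552
```

Emit:
servo_tool:
  plan:
    - [[-0.36, 0.08, 0], [0, 0, -0.27]]
    - [[-0.36, 0.08, 0.5], [0, 0, 0]]
    - [[0, 0, 1], [0, 0, 0]]
    - [[0, 0, 1], [0, 0, 0]]
    - [[0, 0, 1], [0, 0, 0]]
    - [[0, 0, 1], [0, 0, 0]]
    - [[0, 0, 0.8], [0, 0, 0]]
    - [[0, 0, 0.5], [0, 0, 0]]
    - [[0, 0, 0.2], [0, 0, 0]]
    - [[0, 0, 0], [0, 0, 0]]
    - [[0, 0, 0], [0, 0, 0]]

```text
time_s: 8.15
eef_pos: [0.4938, 0.3454, 0.2262]
orientation: [[-0.999, -0.043, 0.002], [-0.043, 0.999, 0.001], [-0.002, 0.001, -1.0]]
force: [-0.1, 0.7, 0.6]
opening: 0.0859
gripper_force: 0.0
```

Emit:
servo_tool:
  plan:
    - [[0, 0, 0], [0, 0, 0]]
    - [[0, 0, 0], [0, 0, 0]]
    - [[0, 0, 0], [0, 0, 0]]
    - [[0, 0, 0], [0, 0, 0]]
    - [[0, 0, 0], [0, 0, 0]]
    - [[0, 0, 0], [0, 0, 0]]
    - [[0, 0, 0], [0, 0, 0]]
    - [[0, 0, 0], [0, 0, 0]]
  jaw: -1
  force: 80

```text
time_s: 8.95
eef_pos: [0.4934, 0.345, 0.2251]
orientation: [[-0.999, -0.043, 0.0], [-0.043, 0.999, -0.0], [-0.0, -0.0, -1.0]]
force: [-0.7, -1.7, 3.8]
opening: 0.0168
gripper_force: 78.7
```

Emit:
servo_tool:
  plan:
    - [[0, 0, -0.4], [0, 0, 0]]
    - [[0, 0, -1], [0, 0, 0]]
    - [[0, 0, -1], [0, 0, 0]]
    - [[0, 0, -1], [0, 0, 0]]
    - [[0, 0, -1], [0, 0, 0]]
    - [[0, 0, -1], [0, 0, 0]]
    - [[0, 0, -1], [0, 0, 0]]
    - [[0, 0, -1], [0, 0, 0]]
    - [[0, 0, -0.3], [0, 0, 0.1]]
    - [[0, 0, 0], [0, 0, 1]]
    - [[0, 0, 0], [0, 0, 1]]
    - [[0, 0, 0], [0, 0, 0]]
    - [[0, 0, 0], [0, 0, 0]]

```text
time_s: 10.25
eef_pos: [0.493, 0.3451, 0.4539]
orientation: [[-0.985, 0.174, -0.003], [0.174, 0.985, -0.001], [0.002, -0.002, -1.0]]
force: [0.7, 0.0, -5.3]
opening: 0.0167
gripper_force: 78.7
```

```bash
python3 - <<'E'
from h import *
d=shot('wrist');pickle.dump(d,open('w3.pkl','wb'));s=d['s'];R=s['orientation'];print(s['eef_pos'],R.round(3).tolist(),s['force'],s['opening'],s['joint_positions'].round(1))
print(np.degrees(np.arctan2(R[1,0],R[0,0])))
print('to screw tool', R.T@(np.array([.5453,-.1061,s['eef_pos'][2]])-s['eef_pos']))
for x in(-.06,0,.06):print(proj(d,s['eef_pos']+R@np.array([x,0,.146])),proj(d,s['eef_pos']+R@np.array([x,0,.224])))
save(d,'w3.png')
E
```

```text
[0.49298566 0.34508719 0.45388609] [[-0.985, 0.174, -0.003], [0.174, 0.985, -0.001], [0.002, -0.002, -1.0]] [ 0.68739054  0.02916843 -5.34549414] 0.016678989160262565 [ 27.9  -1.5  92.3   0.   89.4 -52.1]
169.99854673816307
to screw tool [-1.29878090e-01 -4.35245018e-01  3.51977256e-04]
[[279.14864498 436.72531773]] [[279.51610145 327.91318438]]
[[279.11621353 320.90762655]] [[279.54122103 239.84549452]]
[[279.09923987 160.20664374]] [[279.57840086 133.62535644]]
```

View pics/w3.png

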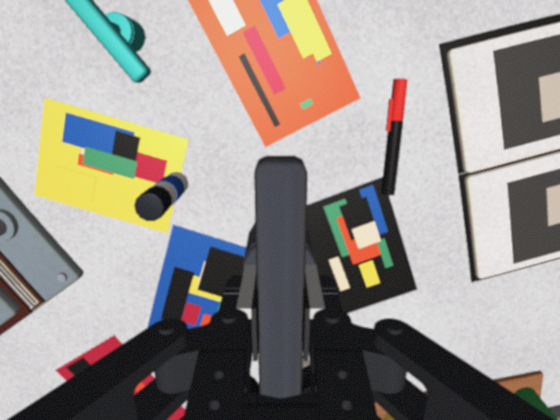

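Wrist view: the bar's far end is at (280,163), against (279,160) predicted for a centred grasp, so the grasp is within about 1 mm. Nothing else was disturbed. Carrying the key to the screw.

Emit:
servo_tool:
  plan:
    - [[-0.13, -0.5, 0], [0, 0, 0]]
    - [[-0.27, -0.9, 0], [0, 0, 0]]
    - [[-0.28, -0.93, 0], [0, 0, 0]]
    - [[-0.28, -0.93, 0], [0, 0, 0]]
    - [[-0.28, -0.93, 0], [0, 0, 0]]
    - [[-0.28, -0.93, 0], [0, 0, 0]]
    - [[-0.28, -0.93, 0], [0, 0, 0]]
    - [[-0.28, -0.93, 0], [0, 0, 0]]
    - [[-0.28, -0.93, 0], [0, 0, 0]]
    - [[-0.28, -0.93, 0], [0, 0, 0]]
    - [[-0.28, -0.93, 0], [0, 0, 0]]
    - [[-0.28, -0.93, 0], [0, 0, 0]]
    - [[-0.28, -0.93, 0], [0, 0, 0]]
    - [[-0.28, -0.93, 0], [0, 0, 0]]
    - [[-0.28, -0.93, 0], [0, 0, 0]]
    - [[-0.28, -0.93, 0], [0, 0, 0]]
    - [[0, 0, 0], [0, 0, 0]]
    - [[0, 0, 0], [0, 0, 0]]
    - [[0, 0, 0], [0, 0, 0]]

```text
time_s: 12.2
eef_pos: [0.5445, -0.1033, 0.4556]
orientation: [[-0.985, 0.175, -0.0], [0.175, 0.985, 0.0], [0.0, 0.0, -1.0]]
force: [0.1, -0.3, -4.6]
opening: 0.0166
gripper_force: 79.2
```

```bash
python3 - <<'E'
from h import *
s=status.observe();R=s['orientation'];print(s['eef_pos'],s['force'],s['joint_positions'].round(1),np.degrees(np.arctan2(R[1,0],R[0,0])))
print('to screw tool', R.T@(np.array([.5453,-.1061,.192+.224])-s['eef_pos']),R.round(4).tolist())
d=shot('side');pickle.dump(d,open('s4.pkl','wb'))
print(proj(d,[s['eef_pos']+R@np.array([0,0,.224]),[.5453,-.1061,.192]]))
save(d,'s4.png',(170,60,320,210),4)
E
```

```text
[ 0.54449175 -0.10325849  0.45555067] [ 0.07312224 -0.28679053 -4.62881004] [-18.4  -8.1  98.4   0.   89.8 -98.3] 169.91351481091556
to screw tool [-0.00131009 -0.00266981  0.03954919] [[-0.9845, 0.1751, -0.0004], [0.1751, 0.9845, 0.0004], [0.0004, 0.0003, -1.0]]
[[241.67090961 154.12007593]
 [241.67978607 167.58804079]]
```

View pics/s4.png

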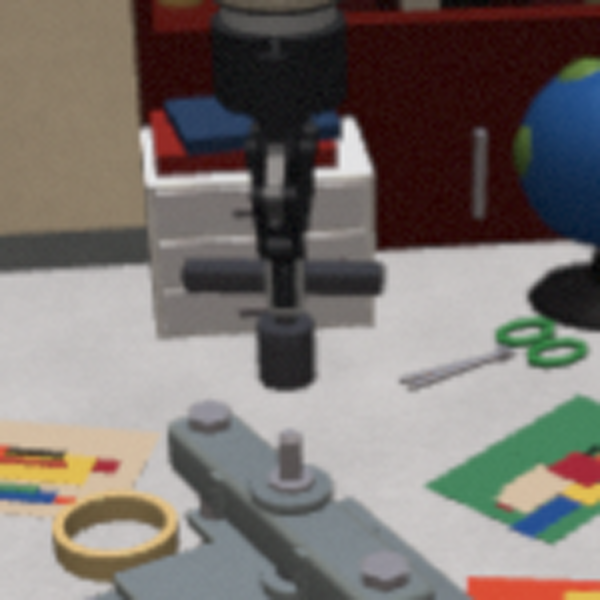

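Side crop: the socket mouth is at about (286,375) and the screw tip at (290,437), so a small x offset remains. I'll refine it from the edges.

```bash
python3 - <<'E'
from h import *
d=pickle.load(open('s4.pkl','rb'));g=d['img'].astype(float).mean(2)
def edges(y,x0,x1):
    r=cv2.GaussianBlur(g[y-1:y+2],(3,1),0).mean(0)[x0:x1];D=np.diff(r);out=[]
    for sgn in(1,-1):
        w=np.clip(sgn*D,0,None);i=w.argmax();a=slice(max(i-2,0),i+3);out.append((w[a]*(np.arange(len(w))[a]+.5)).sum()/w[a].sum()+x0)
    return out
for y in(144,146,148,150):e=edges(y,228,256);print('socket',y,np.round(e,2),np.mean(e).round(2))
for y in(171,173,175):e=edges(y,235,250);print('screw',y,np.round(e,2),np.mean(e).round(2), g[y,236:250].astype(int))
s=d['s'];R=s['orientation'];b=s['eef_pos']
for z in(.244,.236):print(proj(d,[b[0],b[1],z]))
for z in(.188,.18,.17):print(proj(d,[.5453,-.1061,z]))
print(proj(d,[[.5453,-.1061,.19],[.5463,-.1061,.19],[.5453,-.1051,.19]]))
# grip end of bar in the wrist view
w=pickle.load(open('w3.pkl','rb'));gw=w['img'].astype(float).mean(2);print(gw[154:172,275:285].mean(1).astype(int))
E
```

```text
socket 144 [248.23 233.72] 240.98
socket 146 [248.3  233.83] 241.06
socket 148 [248.3  233.85] 241.07
socket 150 [248.3  234.04] 241.17
screw 171 [245.06 239.43] 242.24 [133 150 170 150 103  97  97  96 104 143 188 193 192 191]
screw 173 [245.05 239.2 ] 242.12 [130 129 127 110  88  84  84  86  95 138 183 190 190 192]
screw 175 [245.24 239.25] 242.25 [130 129 126 112  89  84  83  85  88 128 179 185 187 189]
[[241.48158128 149.58483343]]
[[241.58030206 152.49529803]]
[[241.72819725 168.97524187]]
[[241.8246232  171.73427215]]
[[241.94441541 175.15448135]]
[[241.7040082  168.2822843 ]
 [241.30732665 168.31001327]
 [241.74353609 168.47708478]]
[208 167 100  48  39  42  47  51  59  64  72  75  78  78  79  78  78  78]
```

Emit:
servo_tool:
  plan:
    - [[0.01, -0.1, 0.5], [0, 0, 0]]
    - [[0, 0, 0.5], [0, 0, 0]]
    - [[0, 0, 0.2], [0, 0, 0]]
    - [[0, 0, 0], [0, 0, 0]]
    - [[0, 0, 0], [0, 0, 0]]

```text
time_s: 12.75
eef_pos: [0.544, -0.1063, 0.4193]
orientation: [[-0.984, 0.175, -0.001], [0.175, 0.984, 0.0], [0.001, 0.0, -1.0]]
force: [-0.0, 0.1, -4.5]
opening: 0.0167
gripper_force: 79.1
```

Emit:
servo_tool:
  plan:
    - [[0, 0, 0.07], [0, 0, 0]]
    - [[0, 0, 0.03], [0, 0, 0]]
    - [[0, 0, 0], [0, 0, 0]]

```text
time_s: 13.05
eef_pos: [0.544, -0.1065, 0.4169]
orientation: [[-0.984, 0.176, 0.0], [0.176, 0.984, -0.0], [-0.0, -0.0, -1.0]]
force: [-0.0, 0.0, -4.3]
opening: 0.0165
gripper_force: 79.1
```

Emit:
servo_tool:
  plan:
    - [[0, 0, 0.05], [0, 0, 0]]
    - [[0, 0, 0], [0, 0, 0]]

```text
time_s: 13.25
eef_pos: [0.5439, -0.1064, 0.4151]
orientation: [[-0.984, 0.176, -0.0], [0.176, 0.984, 0.0], [0.0, 0.0, -1.0]]
force: [1.4, -1.3, -5.0]
opening: 0.0166
gripper_force: 79.1
```

Emit:
servo_tool:
  plan:
    - [[0, 0, 0.03], [0, 0, 0]]
    - [[0, 0, 0], [0, 0, 0]]

```text
time_s: 13.45
eef_pos: [0.5439, -0.1064, 0.4141]
orientation: [[-0.984, 0.176, -0.0], [0.176, 0.984, 0.0], [0.0, 0.0, -1.0]]
force: [-0.0, 0.0, -4.6]
opening: 0.0166
gripper_force: 79.1
```

Emit:
servo_tool:
  plan:
    - [[0, 0, 0.05], [0, 0, 0]]
    - [[0, 0, 0], [0, 0, 0]]

```text
time_s: 13.65
eef_pos: [0.544, -0.1063, 0.4127]
orientation: [[-0.984, 0.176, 0.0], [0.176, 0.984, 0.0], [-0.0, 0.0, -1.0]]
force: [0.1, 0.4, -4.3]
opening: 0.0166
gripper_force: 79.3
```

Emit:
servo_tool:
  plan:
    - [[0, 0, 0.04], [0, 0, 0]]
    - [[0, 0, 0], [0, 0, 0]]

```text
time_s: 13.85
eef_pos: [0.5441, -0.1063, 0.4118]
orientation: [[-0.984, 0.176, 0.001], [0.176, 0.984, 0.001], [-0.0, 0.001, -1.0]]
force: [0.1, 0.7, -3.1]
opening: 0.0164
gripper_force: 79.4
```

Emit:
servo_tool:
  plan:
    - [[0, 0, 0.03], [0, 0, 0]]
    - [[0, 0, 0], [0, 0, 0]]

```text
time_s: 14.05
eef_pos: [0.544, -0.1062, 0.4105]
orientation: [[-0.984, 0.176, 0.0], [0.176, 0.984, 0.001], [-0.0, 0.001, -1.0]]
force: [1.0, 1.4, -4.9]
opening: 0.0165
gripper_force: 79.3
```

Emit:
servo_tool:
  plan:
    - [[0, 0, 0.03], [0, 0, 0]]
    - [[0, 0, 0], [0, 0, 0]]

```text
time_s: 14.25
eef_pos: [0.544, -0.1062, 0.4096]
orientation: [[-0.984, 0.176, -0.0], [0.176, 0.984, 0.001], [0.0, 0.001, -1.0]]
force: [2.0, 3.3, -3.7]
opening: 0.0165
gripper_force: 79.3
```

Emit:
servo_tool:
  plan:
    - [[0, 0, 0.03], [0, 0, 0]]
    - [[0, 0, 0], [0, 0, 0]]

```text
time_s: 14.45
eef_pos: [0.544, -0.1062, 0.4088]
orientation: [[-0.984, 0.176, 0.0], [0.176, 0.984, 0.001], [0.0, 0.001, -1.0]]
force: [0.5, 4.3, -4.4]
opening: 0.0166
gripper_force: 79.3
```

Emit:
servo_tool:
  plan:
    - [[0, 0, 0.03], [0, 0, 0]]
    - [[0, 0, 0], [0, 0, 0]]

```text
time_s: 14.65
eef_pos: [0.544, -0.1063, 0.4079]
orientation: [[-0.984, 0.176, -0.0], [0.176, 0.984, 0.001], [0.0, 0.001, -1.0]]
force: [0.7, 4.8, -3.7]
opening: 0.0164
gripper_force: 79.3
```

Emit:
servo_tool:
  plan:
    - [[0, 0.02, 0.03], [0, 0, 0]]
    - [[0, 0, 0.05], [0, 0, 0]]
    - [[0, 0, 0], [0, 0, 0]]

```text
time_s: 14.95
eef_pos: [0.544, -0.1059, 0.4052]
orientation: [[-0.984, 0.176, -0.0], [0.176, 0.984, -0.0], [0.0, -0.0, -1.0]]
force: [1.1, 2.5, -5.3]
opening: 0.0164
gripper_force: 79.3
```

Emit:
servo_tool:
  plan:
    - [[0, 0, 0.1], [0, 0, 0]]
    - [[0, 0, 0.1], [0, 0, 0]]
    - [[0, 0, 0], [0, 0, 0]]

```text
time_s: 15.25
eef_pos: [0.5439, -0.1059, 0.3987]
orientation: [[-0.984, 0.176, -0.001], [0.176, 0.984, -0.0], [0.001, -0.0, -1.0]]
force: [0.7, 2.5, -4.8]
opening: 0.0167
gripper_force: 79.1
```

```bash
python3 -c "
from h import *
s=status.observe();print(s['eef_pos'],s['force'],s['wrist_torque'])"
```

```text
[ 0.54392925 -0.10593045  0.3986629 ] [ 0.6774668   2.48995284 -4.79303967] [ 0.52367609 -0.1981764   0.01150409]
```

Emit:
servo_tool:
  plan:
    - [[0, 0.01, 0.15], [0, 0, 0]]
    - [[0, 0, 0.15], [0, 0, 0]]
    - [[0, 0, 0.07], [0, 0, 0]]
    - [[0, 0, 0], [0, 0, 0]]

```text
time_s: 15.65
eef_pos: [0.5439, -0.1057, 0.3876]
orientation: [[-0.984, 0.176, -0.002], [0.176, 0.984, -0.0], [0.001, -0.001, -1.0]]
force: [0.6, 0.3, -4.4]
opening: 0.0166
gripper_force: 79.2
```

Emit:
servo_tool:
  plan:
    - [[0, 0, 0.05], [0, 0, 0]]
    - [[0, 0, 0.03], [0, 0, 0]]
    - [[0, 0, 0], [0, 0, 0]]

```text
time_s: 15.95
eef_pos: [0.5441, -0.1057, 0.386]
orientation: [[-0.984, 0.176, -0.0], [0.176, 0.984, -0.0], [0.0, -0.0, -1.0]]
force: [0.2, -0.1, -4.8]
opening: 0.0164
gripper_force: 79.2
```

Emit:
servo_tool:
  plan:
    - [[0, 0, 0.03], [0, 0, 0]]
    - [[0, 0, 0], [0, 0, 0]]

```text
time_s: 16.15
eef_pos: [0.5441, -0.1056, 0.3851]
orientation: [[-0.984, 0.176, -0.0], [0.176, 0.984, -0.0], [0.0, -0.0, -1.0]]
force: [-0.0, -0.4, -4.2]
opening: 0.017
gripper_force: 79.2
```

Emit:
servo_tool:
  plan:
    - [[0, 0, 0.03], [0, 0, 0]]
    - [[0, 0, 0], [0, 0, 0]]

```text
time_s: 16.35
eef_pos: [0.5442, -0.1056, 0.3851]
orientation: [[-0.984, 0.176, 0.001], [0.176, 0.984, -0.0], [-0.001, -0.0, -1.0]]
force: [-1.6, 0.0, -1.1]
opening: 0.0167
gripper_force: 79.7
```

Emit:
servo_tool:
  plan:
    - [[0, 0, 0.03], [0, 0, 0]]
    - [[0, 0, 0], [0, 0, 0]]

```text
time_s: 16.55
eef_pos: [0.5443, -0.1056, 0.385]
orientation: [[-0.984, 0.176, 0.001], [0.176, 0.984, -0.001], [-0.001, -0.0, -1.0]]
force: [-3.7, 1.0, 5.3]
opening: 0.0167
gripper_force: 80.6
```

Emit:
servo_tool:
  plan:
    - [[0, 0, 0], [0, 0, 0.5]]
    - [[0, 0, 0], [0, 0, 0.5]]
    - [[0, 0, 0], [0, 0, 0.5]]
    - [[0, 0, 0], [0, 0, 0.5]]
    - [[0, 0, 0], [0, 0, 0.5]]
    - [[0, 0, 0], [0, 0, 0.5]]
    - [[0, 0, 0], [0, 0, 0.5]]

```text
time_s: 17.25
eef_pos: [0.5444, -0.1052, 0.385]
orientation: [[-0.855, 0.518, 0.002], [0.518, 0.855, 0.001], [-0.001, 0.002, -1.0]]
force: [-3.3, 1.8, 4.5]
opening: 0.0167
gripper_force: 80.6
```

```bash
cat > st.py <<'E'
from h import *
s=status.observe();R=s['orientation'];print(s['time_s'],'yaw',np.degrees(np.arctan2(R[1,0],R[0,0])).round(2),'tq',s['wrist_torque'].round(3),s['force'].round(1),s['eef_pos'].round(4),'j6',s['joint_positions'][5].round(1),s['joint_efforts'][5].round(3))
E
python3 st.py
```

```text
17.25 yaw 148.8 tq [0.573 0.555 0.211] [-3.3  1.8  4.5] [ 0.5444 -0.1052  0.385 ] j6 -77.5 -0.254
```

Emit:
servo_tool:
  plan:
    - [[0, 0, 0], [0, 0, 0.5]]
    - [[0, 0, 0], [0, 0, 0.5]]
    - [[0, 0, 0], [0, 0, 0.5]]

```text
time_s: 17.55
eef_pos: [0.5444, -0.1051, 0.385]
orientation: [[-0.764, 0.645, 0.002], [0.645, 0.764, 0.001], [-0.001, 0.002, -1.0]]
force: [-2.0, 1.9, 4.8]
opening: 0.0167
gripper_force: 80.5
```

```bash
python3 st.py
```

```text
17.55 yaw 139.8 tq [0.649 0.367 0.196] [-2.   1.9  4.8] [ 0.5444 -0.1051  0.385 ] j6 -68.5 -0.253
```

Emit:
servo_tool:
  plan:
    - [[0, 0, 0], [0, 0, 0.5]]
    - [[0, 0, 0], [0, 0, 0.5]]
    - [[0, 0, 0], [0, 0, 0.5]]

```text
time_s: 17.85
eef_pos: [0.5445, -0.1051, 0.385]
orientation: [[-0.653, 0.757, 0.003], [0.757, 0.653, 0.001], [-0.001, 0.003, -1.0]]
force: [-1.5, 2.3, 4.4]
opening: 0.0166
gripper_force: 80.5
```

```bash
python3 st.py
```

```text
17.85 yaw 130.8 tq [0.669 0.222 0.185] [-1.5  2.3  4.4] [ 0.5445 -0.1051  0.385 ] j6 -59.5 -0.253
```

Emit:
servo_tool:
  plan:
    - [[0, 0, 0], [0, 0, 0.5]]
    - [[0, 0, 0], [0, 0, 0.5]]

```text
time_s: 18.05
eef_pos: [0.5446, -0.105, 0.385]
orientation: [[-0.571, 0.821, 0.003], [0.821, 0.571, 0.001], [-0.001, 0.004, -1.0]]
force: [-1.7, 2.6, 3.3]
opening: 0.0166
gripper_force: 80.4
```

```bash
python3 st.py
```

```text
18.05 yaw 124.81 tq [0.714 0.116 0.117] [-1.7  2.6  3.3] [ 0.5446 -0.105   0.385 ] j6 -53.5 -0.253
```

Emit:
servo_tool:
  plan:
    - [[0, 0, 0], [0, 0, 0.5]]
    - [[0, 0, 0], [0, 0, 0.5]]

```text
time_s: 18.25
eef_pos: [0.5447, -0.105, 0.385]
orientation: [[-0.482, 0.876, 0.004], [0.876, 0.482, 0.001], [-0.001, 0.004, -1.0]]
force: [-0.6, 2.4, 3.2]
opening: 0.0162
gripper_force: 80.4
```

```bash
python3 st.py
```

```text
18.25 yaw 118.81 tq [ 0.678 -0.029  0.145] [-0.6  2.4  3.2] [ 0.5447 -0.105   0.385 ] j6 -47.5 -0.252
```

Emit:
servo_tool:
  plan:
    - [[0, 0, 0], [0, 0, 0.5]]
    - [[0, 0, 0], [0, 0, 0.5]]

```text
time_s: 18.45
eef_pos: [0.5447, -0.105, 0.385]
orientation: [[-0.388, 0.922, 0.004], [0.922, 0.388, 0.001], [-0.0, 0.004, -1.0]]
force: [0.2, 4.0, 3.1]
opening: 0.0167
gripper_force: 80.3
```

```bash
python3 st.py
```

```text
18.45 yaw 112.81 tq [ 0.647 -0.145  0.205] [0.2 4.  3.1] [ 0.5447 -0.105   0.385 ] j6 -41.5 -0.252
```

Emit:
servo_tool:
  plan:
    - [[0, 0, 0], [0, 0, 0.5]]
    - [[0, 0, 0], [0, 0, 0.5]]

```text
time_s: 18.65
eef_pos: [0.5448, -0.105, 0.385]
orientation: [[-0.289, 0.957, 0.005], [0.957, 0.289, 0.001], [-0.0, 0.005, -1.0]]
force: [0.8, 2.3, 2.3]
opening: 0.0167
gripper_force: 80.3
```

```bash
python3 st.py
```

```text
18.65 yaw 106.81 tq [ 0.651 -0.255  0.199] [0.8 2.3 2.3] [ 0.5448 -0.105   0.385 ] j6 -35.5 -0.251
```

Emit:
servo_tool:
  plan:
    - [[0, 0, 0], [0, 0, 0.5]]
    - [[0, 0, 0], [0, 0, 0.5]]

```text
time_s: 18.85
eef_pos: [0.5449, -0.105, 0.385]
orientation: [[-0.187, 0.982, 0.005], [0.982, 0.187, 0.001], [0.0, 0.005, -1.0]]
force: [1.6, 3.2, 2.9]
opening: 0.0167
gripper_force: 80.2
```

```bash
python3 st.py
```

```text
18.85 yaw 100.81 tq [ 0.584 -0.363  0.181] [1.6 3.2 2.9] [ 0.5449 -0.105   0.385 ] j6 -29.5 -0.251
```

Emit:
servo_tool:
  plan:
    - [[0, 0, 0], [0, 0, 0.5]]
    - [[0, 0, 0], [0, 0, 0.5]]

```text
time_s: 19.05
eef_pos: [0.545, -0.105, 0.385]
orientation: [[-0.084, 0.996, 0.006], [0.996, 0.084, 0.001], [0.001, 0.006, -1.0]]
force: [1.0, 3.2, 3.1]
opening: 0.0165
gripper_force: 80.2
```

```bash
python3 st.py
```

```text
19.05 yaw 94.81 tq [ 0.596 -0.439  0.203] [1.  3.2 3.1] [ 0.545 -0.105  0.385] j6 -23.5 -0.251
```

Emit:
servo_tool:
  plan:
    - [[0, 0, 0], [0, 0, 0.5]]
    - [[0, 0, 0], [0, 0, 0.5]]

```text
time_s: 19.25
eef_pos: [0.545, -0.1051, 0.385]
orientation: [[0.021, 1.0, 0.006], [1.0, -0.021, 0.001], [0.001, 0.006, -1.0]]
force: [1.6, 3.2, 1.4]
opening: 0.0164
gripper_force: 80.2
```

```bash
python3 st.py
```

```text
19.25 yaw 88.81 tq [ 0.531 -0.526  0.193] [1.6 3.2 1.4] [ 0.545  -0.1051  0.385 ] j6 -17.5 -0.25
```

Emit:
servo_tool:
  plan:
    - [[0, 0, 0], [0, 0, 0.5]]
    - [[0, 0, 0], [0, 0, 0.5]]

```text
time_s: 19.45
eef_pos: [0.5451, -0.1051, 0.385]
orientation: [[0.125, 0.992, 0.006], [0.992, -0.125, 0.001], [0.002, 0.006, -1.0]]
force: [3.0, 3.4, 2.7]
opening: 0.0167
gripper_force: 80.1
```

```bash
python3 st.py
```

```text
19.45 yaw 82.81 tq [ 0.466 -0.655  0.19 ] [3.  3.4 2.7] [ 0.5451 -0.1051  0.385 ] j6 -11.5 -0.25
```

Emit:
servo_tool:
  plan:
    - [[0, 0, 0], [0, 0, 0.5]]
    - [[0, 0, 0], [0, 0, 0.5]]

```text
time_s: 19.65
eef_pos: [0.5452, -0.1051, 0.385]
orientation: [[0.228, 0.974, 0.007], [0.974, -0.228, 0.001], [0.002, 0.006, -1.0]]
force: [4.3, 1.4, 0.8]
opening: 0.0165
gripper_force: 80.1
```

```bash
python3 st.py
```

```text
19.65 yaw 76.81 tq [ 0.396 -0.757  0.188] [4.3 1.4 0.8] [ 0.5452 -0.1051  0.385 ] j6 -5.5 -0.249
```

Emit:
servo_tool:
  plan:
    - [[0, 0, 0], [0, 0, 0.5]]
    - [[0, 0, 0], [0, 0, 0.5]]

```text
time_s: 19.85
eef_pos: [0.5452, -0.1052, 0.385]
orientation: [[0.329, 0.944, 0.007], [0.944, -0.329, 0.0], [0.003, 0.007, -1.0]]
force: [3.5, 2.3, 1.7]
opening: 0.0167
gripper_force: 80.0
```

```bash
python3 st.py
```

```text
19.85 yaw 70.8 tq [ 0.367 -0.867  0.165] [3.5 2.3 1.7] [ 0.5452 -0.1052  0.385 ] j6 0.5 -0.249
```

Emit:
servo_tool:
  plan:
    - [[0, 0, 0], [0, 0, 0.5]]
    - [[0, 0, 0], [0, 0, 0.5]]

```text
time_s: 20.05
eef_pos: [0.5453, -0.1053, 0.385]
orientation: [[0.426, 0.905, 0.007], [0.905, -0.426, 0.0], [0.003, 0.007, -1.0]]
force: [4.6, 2.2, 0.5]
opening: 0.0165
gripper_force: 80.0
```

```bash
python3 st.py
```

```text
20.05 yaw 64.81 tq [ 0.225 -0.877  0.187] [4.6 2.2 0.5] [ 0.5453 -0.1053  0.385 ] j6 6.5 -0.224
```

Emit:
servo_tool:
  plan:
    - [[0, 0, 0], [0, 0, 0.5]]
    - [[0, 0, 0], [0, 0, 0.5]]

```text
time_s: 20.25
eef_pos: [0.5453, -0.1053, 0.385]
orientation: [[0.518, 0.856, 0.008], [0.856, -0.518, -0.0], [0.004, 0.007, -1.0]]
force: [4.1, 1.7, 0.7]
opening: 0.0166
gripper_force: 80.0
```

```bash
python3 st.py
```

```text
20.25 yaw 58.83 tq [ 0.143 -0.966  0.386] [4.1 1.7 0.7] [ 0.5453 -0.1053  0.385 ] j6 12.5 -0.08
```

Emit:
servo_tool:
  plan:
    - [[0, 0, 0], [0, 0, 0.25]]
    - [[0, 0, 0], [0, 0, 0]]
    - [[0, 0, 0], [0, 0, 0]]

```text
time_s: 20.55
eef_pos: [0.5453, -0.1053, 0.385]
orientation: [[0.538, 0.843, 0.008], [0.843, -0.538, -0.0], [0.004, 0.007, -1.0]]
force: [5.8, 1.9, 0.8]
opening: 0.0165
gripper_force: 80.0
```

```bash
for i in 1; do python3 st.py; done
```

```text
20.55 yaw 57.45 tq [ 0.217 -1.153  0.324] [5.8 1.9 0.8] [ 0.5453 -0.1053  0.385 ] j6 13.9 0.294
```

The torque rose by about 0.2 N m over the free screw, with about 8° of turn past contact, so roughly 50 N. Releasing.

Emit:
servo_tool:
  plan:
    - [[0, 0, 0], [0, 0, 0]]
    - [[0, 0, 0], [0, 0, 0]]
    - [[0, 0, 0], [0, 0, 0]]
    - [[0, 0, 0], [0, 0, 0]]
    - [[0, 0, 0], [0, 0, 0]]
    - [[0, 0, 0], [0, 0, 0]]
    - [[0, 0, 0], [0, 0, 0]]
    - [[0, 0, 0], [0, 0, 0]]
  jaw: 1

```text
time_s: 21.35
eef_pos: [0.5441, -0.1056, 0.3834]
orientation: [[0.539, 0.842, -0.0], [0.842, -0.539, 0.0], [-0.0, -0.0, -1.0]]
force: [-0.7, 0.1, -0.5]
opening: 0.085
gripper_force: 0.0
```

Emit:
servo_tool:
  plan:
    - [[0, 0, -0.2], [0, 0, 0]]
    - [[0, 0, -0.4], [0, 0, 0]]
    - [[0, 0, -0.8], [0, 0, 0]]
    - [[0, 0, -0.8], [0, 0, 0]]
    - [[0, 0, -0.8], [0, 0, 0]]
    - [[0, 0, -0.8], [0, 0, 0]]
    - [[0, 0, -0.4], [0, 0, 0]]
    - [[0, 0, 0], [0, 0, 0]]
    - [[0, 0, 0], [0, 0, 0]]

```text
time_s: 22.25
eef_pos: [0.5441, -0.1055, 0.5089]
orientation: [[0.539, 0.842, -0.001], [0.842, -0.539, 0.0], [-0.0, -0.001, -1.0]]
force: [0.3, 0.3, -1.1]
opening: 0.0855
gripper_force: 0.0
```

```bash
python3 st.py; python3 - <<'E'
from h import *
d=shot('side');save(d,'s5.png',(150,60,330,240),3.3)
print(proj(d,[[.5445,-.1058,.160],[.5445,-.1058,.229]]))
E
```

```text
22.25 yaw 57.38 tq [ 0.025  0.037 -0.004] [ 0.3  0.3 -1.1] [ 0.5441 -0.1055  0.5089] j6 13.9 0.0
[[242.38807225 178.58012973]
 [241.56088696 154.54420078]]
```

View pics/s5.png

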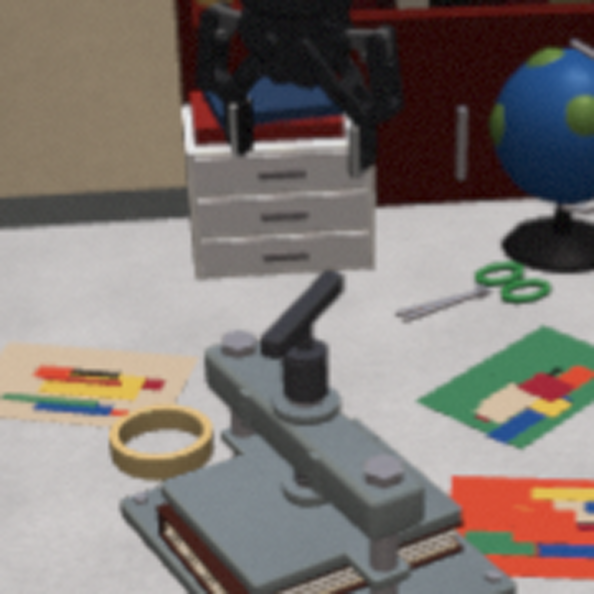

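The key stands upright with its mouth at the collar, crop (305,395). The platen lies on the book, the gripper is clear and the tape is untouched.

```bash
python3 -c "
from workcell import order
print(order.sign_off())"
```

```text
the job is handed in; nothing more can be done
None
```

The job is handed in, though the sign-off returned no verdict: the T-key is standing fully home on the screw and released, the platen bears on the book at an estimated 50 N (judged from turning moment and angle), and I never touched the glue stick, marker or tape.

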